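# Thread the return spring onto the depositor piston

## Task

The table-top batter depositor has been washed and its piston is being put back together on the assembly stand. Pick up the thick blue return spring and thread it down over the upright piston rod until it stands fully home on the white piston disc, twisting it a little each time its inward-bent end snags on the rod's brass lugs instead of forcing it down; press only gently. Then let go of it and leave the other things on the table where they are.

Things in the scene. Friction and masses are not known exactly. Their poses are not given: they have to be found in the camera images.
- stand: Fixed assembly stand: aluminium plate 110 x 110 x 12 mm, on it the upright piston: a white disc 62 mm across (black seal band 65 mm), flat top 40 mm above the table, and from its centre a steel rod 12 mm thick rising 68 mm above the disc (last 7 mm a cone). The rod is stiff and does not turn with the spring. Origin: centre of the plate's underside, on the rod's axis; z up.
- seat (a point): Centre of the white disc's top, on the rod's axis: where the spring's lower end must rest. z up.
- rod_tip (a point): Tip of the rod, on its axis, 68 mm above seat.
- lugs_upper (a point): On the rod's axis at the top of the upper ring of four brass lugs, 61 mm above seat (the ring reaches down to 55 mm). Lugs 90 degrees apart, each a bar 5 mm wide, 6 mm tall, reaching 11 mm out from the axis. The rod was left turned at an unknown angle, different each time: the point's axes and the stand's yaw do not tell where the lugs point.
- lugs_lower (a point): The same for the lower ring of four lugs, its top 43 mm and its underside 37 mm above seat. It is turned by 45 degrees against the upper ring, so the spring's bent end never passes both rings without being turned in between.
- spring: Blue compression spring, standing upright and loose, 60 mm tall, 33 mm outside and 25 mm inside diameter, 4 mm wire, 70 to 110 g. At its lower end the wire is bent inwards along its +x: a tang 3.5 mm wide, 4 mm tall, its inner end 7.5 mm from the axis. It clears the rod but lands on the lugs. Origin: centre of the underside when not compressed; z up along the spring.
- spring_grip (a point): On the spring's axis, 47 mm above its underside: a good height to grip. The upper 44 mm can be gripped from any side and turns with the grip. The tang passes a ring of lugs only within about 0.25 rad either side of the middle of a gap (a gap every 90 degrees).
- spring_end (a point): Centre of the underside of the spring's lowest coil, same axes as spring, +x towards the tang. The lowest coil gives upwards against the rest of the spring at 500 N/m (10 mm, about 5 N), then is solid; over a gap it springs back down and the push on the tool fades.
- slim_spring: Bystander: bare steel slim spring, 23 mm across, 45 mm tall, standing; it may stand in any of the three places that it shares with the blue spring and the nozzle. Origin: centre of underside.
- nozzle: Bystander: small steel cone nozzle, 44 mm across at the foot, 50 mm tall. Origin: centre of underside.
- seal: Bystander: black rubber ring, 40 mm across, 6 mm tall, lying just beyond the stand. Origin: centre of underside.
- bowl: Bystander: steel mixing bowl, 250 mm across, 95 mm tall. Origin: centre of underside.
- spatula: Bystander: spatula lying on the table. Origin: on its underside.
- bottle: Bystander: amber bottle, 60 mm across, 170 mm tall. Origin: centre of underside.
- jar: Bystander: clear jar, 72 mm across, 90 mm tall. Origin: centre of underside.

How it is judged:
By the outcome, as a careful person would: the job done as asked, in the order asked, and still so for the second after the job is handed in, with the robot touching nothing.
It also fails if it takes over 48 s, if anything falls off the work surface, if the arm or the gripper's body presses on something with over 40 N, if the wrist force passes 120 N, or if a joint passes its speed limit or range.

## Robot

A 6-joint arm with a two-finger parallel gripper is mounted at the origin on the work surface. World frame = base frame: x ahead of the robot, y to its left, z up, the work surface at z = 0. Lengths are in m, angles in rad, forces in N, time in s.
With the tool pointing down it reaches from about 0.35 to 0.8 m from the base axis. Payload 7.3 kg.
Tool frame: the origin (TCP) lies where the fingers leave the gripper's body, on its centre line; the fingertips stand 73 mm ahead of it and the grasp point (between the pads) lies 54 mm ahead of it; z points along the fingers, y is the direction in which the jaws open and shut (so a half turn about z gives the same grasp; the last joint's range is limited). The gripper opens to 85 mm and grips with 20 to 120 N. Pads are 22 mm wide; open, the fingers measure 114 mm over their backs; the gripper's body (76 mm by 85 mm) begins 54 mm behind the grasp point. The pads swing forward as they close: fully open they stand 13 mm farther back than shut.
Start: joints at [1.027, 0.342, 1.524, -0, 1.275, -0.146], TCP at [0.203, 0.484, 0.304] pointing down, gripper open.
Joint ranges: [-2.53, 2.53], [-0.77, 2.02], [0.04, 2.7], [-1, 4.14], [0.28, 2.66], [-3.11, 3.11]. Speed limits (rad/s): [2.57, 2.57, 3.14, 3.14, 3.14, 3.14].

## Interface

Orientations are given as a rotation vector (axis times angle).
In Python, from cell import robot gives the robot as it stands.
- The arm moves only by the shell command python3 -m pendant 'ROWS' [FORCE]. ROWS is JSON, a list of rows, each an object with "fingers": the opening in per cent of the stroke, from 0 (shut) to 100 (fully open); "linear": the shift along the world's x, y, z in units of 50 mm (1.0 is 50 mm), a list of three; "turn": the turn, a rotation vector about the world's x, y, z in units of 6 degrees (1.0 is 6 degrees), a list of three. A call has 1 to 12 rows; each row shifts and turns the pose as measured when the row begins; what a row does not reach is not made up. A row lasts 1/10 s, in which the tool goes at most 50 mm and 8.59 degrees, less where a joint would pass 70% of its speed; a pose out of reach is approached as far as the arm can. A call is refused whole if a number of a shift passes 1 or a number of a turn 1, either way. A call with a gripper value outside its range is refused whole. The fingers move at their own pace and stop on an object; FORCE is the grip in N (left out, the last holds). Time passes only in rows, so rows that do not move let the fingers close. It gives the time, the measured TCP pose, the force and the opening at its end, in the units of the state.
- robot.read_state(): the state, without advancing time (a new reading comes with each control period).
- robot.capture(name): name is "scene" or "top" or "wrist"; returns a dict with "pixels" (420x560x3 uint8, red, green, blue), "vfov" (degrees; the focal length in pixels is half the picture's height over the tangent of half this angle, whatever the lens; pixels are square), "cx", "cy" (the principal point, pixels), "rvec" (rotation vector, rad) and "tvec" (3), from world to camera coordinates, as OpenCV has them; the wrist camera has in their place "T_tool_cam" (4x4, takes a point from camera to tool coordinates, whose origin is the TCP and whose axes are the flange's). Camera axes: x right, y down, z forward; pixel columns grow to the right and rows downward; lengths in m; the calibration is good to about 2 mm. The wrist camera is an equidistant fisheye: a pixel r from the principal point sees the ray r / f radians off the axis. A picture is of the moment at which its call begins: read the wrist's pose just before it. There is no depth.
- robot.finish_job(): hands the job in, once; it reports no verdict.
The state is a dict: "time_s": time; "joint_positions": joint angles; "joint_velocities": joint speeds; "tau": joint torques, N m; "tool_pos": TCP position; "ee_rot": TCP orientation; "force": force on the tool from outside, world axes, zero at the start; "wrist_torque": the same for the moment, N m; "width": finger opening in m.
Only numpy, scipy, OpenCV 4.12 (cv2) and the standard library are available. Lean on these libraries where they do the work, as an engineer would, in place of code of your own. Each camera call takes 0.05 s, during which the arm holds its last target.

## Working session

There is one attempt and no reset: what is moved stays moved. The work goes in short steps, Python scripts to look and compute and a shell command to move; the robot and the scene stay as the last step left them, time stands still between calls to the robot, and variables do not carry over. Pictures are saved under pics/ and viewed, and the job is handed in when it is done.

```bash
ls; mkdir -p pics
cat > h.py <<'E'
import numpy as np, cv2
from cell import robot
from scipy.spatial.transform import Rotation as R
def cap(n,fn=None):
    s=robot.read_state(); c=robot.capture(n); c['state']=s; c['name']=n
    if fn: cv2.imwrite('pics/'+fn, cv2.cvtColor(c['pixels'],cv2.COLOR_RGB2BGR))
    return c
def ray(c,u,v):
    f=210/np.tan(np.radians(c['vfov'])/2)
    x=(u-c['cx']);y=(v-c['cy'])
    if c['name']=='wrist':
        r=np.hypot(x,y); t=r/f
        d=np.array([np.sin(t)*x/max(r,1e-9),np.sin(t)*y/max(r,1e-9),np.cos(t)])
        T=np.array(c['T_tool_cam']); s=c['state']; Rt=R.from_rotvec(s['ee_rot']).as_matrix()
        return Rt@T[:3,3]+np.array(s['tool_pos']), Rt@T[:3,:3]@d
    d=np.array([x/f,y/f,1.]); Rm=R.from_rotvec(np.array(c['rvec']).ravel()).as_matrix()
    return -Rm.T@np.array(c['tvec']).ravel(), Rm.T@(d/np.linalg.norm(d))
def onz(c,u,v,z):
    o,d=ray(c,u,v); return o+d*(z-o[2])/d[2]
def proj(c,p):
    p=np.array(p,float); f=210/np.tan(np.radians(c['vfov'])/2)
    if c['name']=='wrist':
        T=np.array(c['T_tool_cam']); s=c['state']; Rt=R.from_rotvec(s['ee_rot']).as_matrix()
        q=T[:3,:3].T@(Rt.T@(p-s['tool_pos'])-T[:3,3])
        r=np.hypot(q[0],q[1]); t=np.arctan2(r,q[2]); return np.array([c['cx']+f*t*q[0]/r,c['cy']+f*t*q[1]/r])
    Rm=R.from_rotvec(np.array(c['rvec']).ravel()).as_matrix(); q=Rm@p+np.array(c['tvec']).ravel()
    return np.array([c['cx']+f*q[0]/q[2],c['cy']+f*q[1]/q[2]])
def tri(rays):
    A=np.zeros((3,3));b=np.zeros(3)
    for o,d in rays:
        P=np.eye(3)-np.outer(d,d);A+=P;b+=P@o
    p=np.linalg.solve(A,b); return p,[np.linalg.norm((np.eye(3)-np.outer(d,d))@(p-o)) for o,d in rays]
def st():
    s=robot.read_state(); print(round(s['time_s'],2),np.round(s['tool_pos'],4),np.round(s['ee_rot'],3),'F',np.round(s['force'],2),'T',np.round(s['wrist_torque'],2),'w',round(s['width'],4),'q',np.round(s['joint_positions'],2)); return s
E
python3 - <<'E'
from h import *
st()
for n in ['scene','top','wrist']:
    c=cap(n,n+'0.png'); o,d=ray(c,c['cx'],c['cy']); print(n,c['vfov'],c['cx'],c['cy'],o,d)
E
```

```text
pics
0.0 [0.2032 0.4838 0.3032] [-6.210e-01 -3.079e+00  2.000e-03] F [-0.66 -0.29  0.41] T [ 0.02 -0.01 -0.03] w 0.0854 q [ 1.03  0.34  1.53 -0.    1.28 -0.15]
scene 48.35208406843222 276.4073135236106 203.75550231442423 [1.07812201 0.29017393 0.97723429] [-0.49755871 -0.2855172  -0.81909417]
top 47.01587881769988 274.73431020305947 215.8976880303065 [ 0.36314632 -0.0270491   1.51794578] [ 0.1299674   0.01504368 -0.99140414]
wrist 65.70646984690485 280.68946986282776 212.5896063141077 [0.12646092 0.51618224 0.37322692] [ 0.29620399 -0.12604697 -0.94677102]
```

View pics/scene0.png

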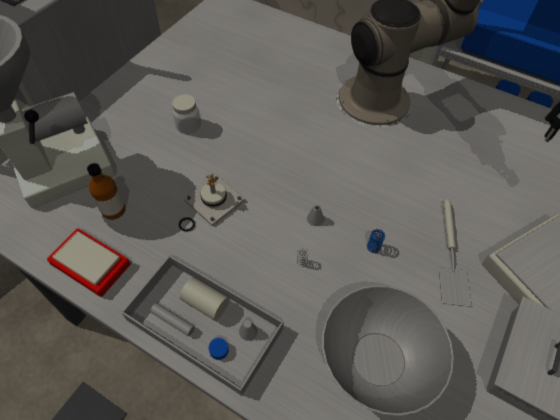

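View pics/top0.png

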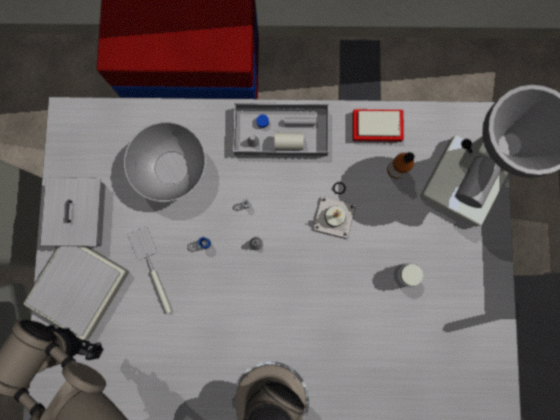

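View pics/wrist0.png

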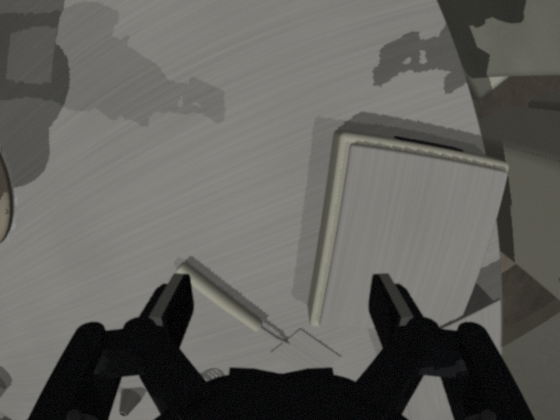

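The scene view has the blue spring at about (376,241) and the stand at (213,195). In the top view they are at (204,243) and (335,216). I'll take coarse positions from these two views.

Run:
```python
from h import *
cs={n:cap(n) for n in ['scene','top']}
roi={'scene':(355,220,400,262),'top':(185,225,225,260)}
rs=[]
for n,c in cs.items():
    h=cv2.cvtColor(c['pixels'],cv2.COLOR_RGB2HSV)
    m=((h[...,0]>100)&(h[...,0]<130)&(h[...,1]>110)).astype(np.uint8)
    x0,y0,x1,y1=roi[n]; mm=np.zeros_like(m); mm[y0:y1,x0:x1]=m[y0:y1,x0:x1]
    v,u=np.nonzero(mm); print(n,len(u),u.mean(),v.mean(),u.min(),u.max(),v.min(),v.max())
    uc,vc=(u.min()+u.max())/2,(v.min()+v.max())/2
    rs.append(ray(c,uc,vc)); print(onz(c,uc,vc,.03))
    # crops
    for k,b in {'sp':roi[n],'st':{'scene':(180,165,250,230),'top':(305,190,365,245)}[n]}.items():
        cr=c['pixels'][b[1]:b[3],b[0]:b[2]]
        cv2.imwrite(f'pics/{n}_{k}.png',cv2.cvtColor(cv2.resize(cr,None,fx=8,fy=8,interpolation=cv2.INTER_CUBIC),cv2.COLOR_RGB2BGR))
print(tri(rs))
```

```text
scene 254 375.1496062992126 241.06299212598427 367 384 230 252
[0.47181261 0.21335821 0.03      ]
top 69 203.85507246376812 242.4927536231884 198 210 238 247
[0.47197243 0.21286962 0.03      ]
(array([0.47189568, 0.21311907, 0.02997007]), [np.float64(0.00025489873645104764), np.float64(0.0002548987364510058)])
```

View pics/scene_st.png

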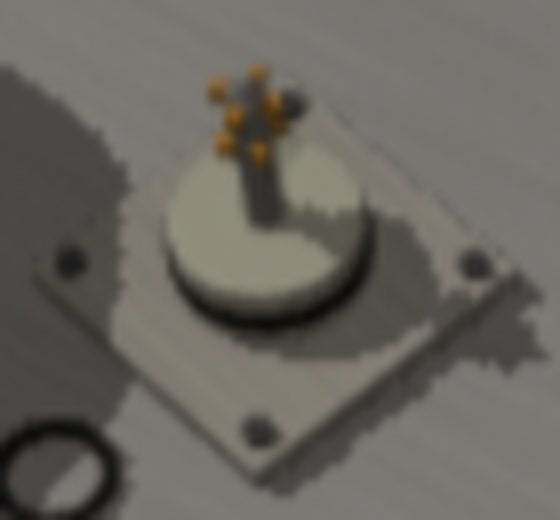

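View pics/top_st.png

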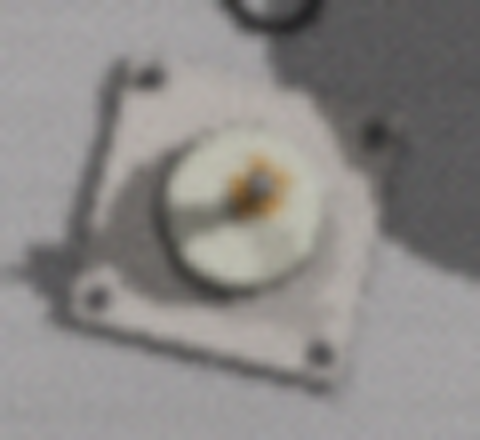

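View pics/scene_sp.png

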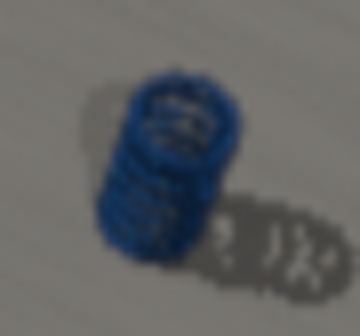

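The two views put the blue spring at (0.472, 0.213) with its mid-height at 30 mm. Next I'll put the wrist camera over it and look for the tang.

```bash
python3 -m pendant '[{"fingers":100,"linear":[0.69,-0.61,-0.2],"turn":[0,0,0]},{"fingers":100,"linear":[0.69,-0.61,-0.2],"turn":[0,0,0]},{"fingers":100,"linear":[0.69,-0.61,-0.2],"turn":[0,0,0]},{"fingers":100,"linear":[0.69,-0.61,-0.2],"turn":[0,0,0]},{"fingers":100,"linear":[0.69,-0.61,-0.2],"turn":[0,0,0]},{"fingers":100,"linear":[0.69,-0.61,-0.2],"turn":[0,0,0]},{"fingers":100,"linear":[0.69,-0.61,-0.2],"turn":[0,0,0]},{"fingers":100,"linear":[0.69,-0.61,-0.2],"turn":[0,0,0]},{"fingers":100,"linear":[0.69,-0.61,-0.2],"turn":[0,0,0]},{"fingers":100,"linear":[0.69,-0.61,-0.2],"turn":[0,0,0]},{"fingers":100,"linear":[0,0,0],"turn":[0,0,0]}]'
python3 - <<'E'
from h import *
st(); c=cap('wrist','w1.png'); print(proj(c,[.472,.213,0]),proj(c,[.472,.213,.06]))
E
```

```text
time_s: 1.35
tool_pos: [0.5582, 0.1658, 0.1994]
ee_rot: [0.61, 3.081, 0.006]
force: [-0.9, 0.5, -0.0]
width: 0.0854
1.35 [0.5582 0.1658 0.1994] [0.61  3.081 0.006] F [-0.91  0.49 -0.02] T [0.05 0.05 0.  ] w 0.0854 q [ 0.16  0.54  1.51  0.    1.09 -1.03]
[293.04492655  88.54987553] [296.95501399  83.64569667]
```

View pics/w1.png

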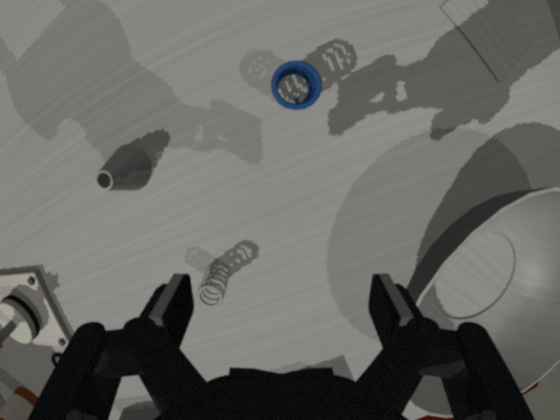

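Run:
```python
from h import *
a=cv2.imread('pics/w1.png')[50:120,261:331]; a=cv2.convertScaleAbs(a,alpha=1.5)
cv2.imwrite('pics/w1c.png',cv2.resize(a,None,fx=8,fy=8,interpolation=cv2.INTER_CUBIC))
```

```text
(no output)
```

View pics/w1c.png

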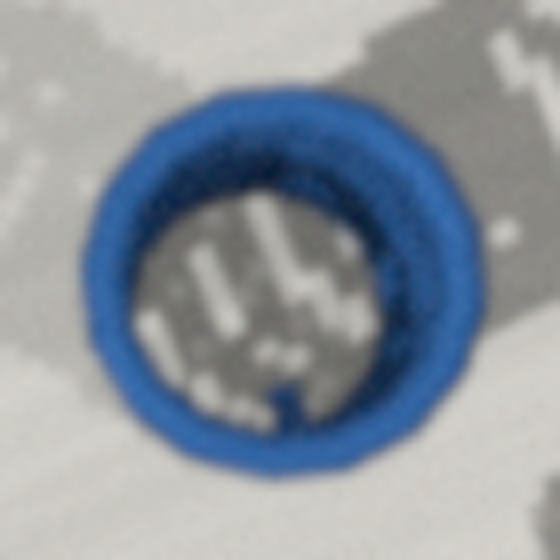

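The crop shows the spring's top ring centred near (296.6,85). The lower coil's hole is centred near (293.5,89.4), and the tang shows at its lower edge near (297.3,100).

Run:
```python
from h import *
c=cap('wrist')
h=cv2.cvtColor(c['pixels'],cv2.COLOR_RGB2HSV)
m=((h[...,0]>100)&(h[...,0]<125)&(h[...,1]>120)).astype(np.uint8); m[130:]=0
cn=max(cv2.findContours(m,cv2.RETR_EXTERNAL,cv2.CHAIN_APPROX_NONE)[0],key=cv2.contourArea)[:,0]
for z in (.05,.058,.06,.065):
    P=np.array([onz(c,u,v,z)[:2] for u,v in cn],np.float32); print(z,cv2.minEnclosingCircle(P),P.mean(0))
ax=onz(c,261+260/8-.5,50+315/8-.5,.004); tg=onz(c,261+290/8-.5,50+405/8-.5,.004)
print('low axis',ax,'tang',tg, np.hypot(*(tg-ax)[:2]),np.degrees(np.arctan2(*(tg-ax)[[1,0]])))
s=c['state']; M=R.from_rotvec(s['ee_rot']).as_matrix(); print(M.round(3)); print(c['T_tool_cam'])
t=cap('top');sc=cap('scene')
off=lambda n,b:(b[0],b[1])
print('disc', tri([ray(t,335.2-.5,216-.5),ray(sc,213.5-.5,192.5-.5)]), 'tip',tri([ray(t,337.5-.5,212.9-.5),ray(sc,211.3-.5,174.6-.5)]))
```

```text
0.05 ((0.4719197154045105, 0.21296434104442596), 0.016445709392428398) [0.4719194  0.21292919]
0.058 ((0.4721927344799042, 0.21245388686656952), 0.015850823372602463) [0.47219232 0.21242   ]
0.06 ((0.4722609519958496, 0.21232624351978302), 0.0157021377235651) [0.47226053 0.21229266]
0.065 ((0.47243139147758484, 0.21200716495513916), 0.01533038541674614) [0.47243112 0.21197449]
low axis [0.47029295 0.21445685 0.004     ] tang [0.47994454 0.2137808  0.004     ] 0.00967524022322219 -4.006708646664271
[[-0.925  0.38   0.001]
 [ 0.38   0.925  0.004]
 [ 0.001  0.004 -1.   ]]
[[ 6.03711938e-04 -9.46706982e-01 -3.22095522e-01  8.32991311e-02]
 [ 9.99999737e-01  7.01359922e-04 -1.87120130e-04  4.10275671e-05]
 [ 4.03052824e-04 -3.22095324e-01  9.46707156e-01 -6.99097449e-02]
 [ 0.00000000e+00  0.00000000e+00  0.00000000e+00  1.00000000e+00]]
disc (array([ 0.56086448, -0.18935947,  0.03951396]), [np.float64(0.0002010083766554522), np.float64(0.0002010083766554366)]) tip (array([ 0.56041833, -0.18798235,  0.11112455]), [np.float64(0.0004848871807815249), np.float64(0.0004848871807814529)])
```

```bash
python3 -m pendant '[{"fingers":100,"linear":[-0.57,0.31,0],"turn":[0,0,0]},{"fingers":100,"linear":[-0.57,0.31,0],"turn":[0,0,0]},{"fingers":100,"linear":[-0.57,0.31,0],"turn":[0,0,0]},{"fingers":100,"linear":[0,0,0],"turn":[0,0,0]}]'
python3 -c "
from h import *
s=st(); print((np.array([.4722,.2125,.100])-s['tool_pos'])/.05)"
```

```text
time_s: 1.95
tool_pos: [0.462, 0.2227, 0.2032]
ee_rot: [0.592, 3.083, 0.011]
force: [0.2, -0.0, 0.2]
width: 0.0852
1.95 [0.462  0.2227 0.2032] [0.592 3.083 0.011] F [ 0.24 -0.    0.15] T [-0.01  0.02  0.02] w 0.0852 q [ 0.3   0.42  1.7   0.01  1.01 -0.9 ]
[ 0.20371522 -0.204354   -2.06437402]
```

```bash
python3 -m pendant '[{"fingers":100,"linear":[0.18,-0.18,-0.3],"turn":[0,0,0]},{"fingers":100,"linear":[0,0,-0.4],"turn":[0,0,0]},{"fingers":100,"linear":[0,0,-0.3],"turn":[0,0,0]},{"fingers":100,"linear":[0,0,0],"turn":[0,0,0]}]'
python3 -c "
from h import *
s=st(); print((np.array([.4722,.2125,.100])-s['tool_pos'])/.05, R.from_rotvec(s['ee_rot']).as_matrix()[:,2])"
```

```text
time_s: 2.35
tool_pos: [0.4688, 0.2187, 0.156]
ee_rot: [0.573, 3.08, 0.017]
force: [-0.6, 0.7, 1.1]
width: 0.0855
2.35 [0.4688 0.2187 0.156 ] [0.573 3.08  0.017] F [-0.62  0.66  1.12] T [ 0.01  0.05 -0.02] w 0.0855 q [ 0.29  0.49  1.75  0.01  0.89 -0.92]
[ 0.06804852 -0.12398103 -1.11930745] [ 0.01094035  0.00902799 -0.9998994 ]
```

```bash
python3 -m pendant '[{"fingers":100,"linear":[0.06,-0.12,0],"turn":[-0.09,0.1,0]},{"fingers":100,"linear":[0,0,0],"turn":[0,0,0]},{"fingers":100,"linear":[0,0,0],"turn":[0,0,0]}]'
python3 -c "
from h import *
s=st(); print((np.array([.4722,.2125,.100])-s['tool_pos'])/.05, R.from_rotvec(s['ee_rot']).as_matrix()[:,2])"
```

```text
time_s: 2.65
tool_pos: [0.4725, 0.2135, 0.1584]
ee_rot: [0.57, 3.087, 0.0]
force: [-0.0, -0.1, -0.1]
width: 0.0854
2.65 [0.4725 0.2135 0.1584] [0.57  3.087 0.   ] F [-0.03 -0.12 -0.15] T [-0.02  0.01 -0.02] w 0.0854 q [ 0.28  0.49  1.73 -0.    0.91 -0.93]
[-0.00537382 -0.02067873 -1.1674365 ] [ 2.86968176e-03 -4.13424020e-04 -9.99995797e-01]
```

```bash
python3 -m pendant '[{"fingers":100,"linear":[0,-0.02,-0.35],"turn":[0,0.03,0]},{"fingers":100,"linear":[0,0,-0.35],"turn":[0,0,0]},{"fingers":100,"linear":[0,0,-0.3],"turn":[0,0,0]},{"fingers":100,"linear":[0,0,-0.1],"turn":[0,0,0]},{"fingers":100,"linear":[0,0,0],"turn":[0,0,0]},{"fingers":100,"linear":[0,0,0],"turn":[0,0,0]}]'
python3 -c "
from h import *
s=st(); print((np.array([.4722,.2125,.100])-s['tool_pos'])/.05, R.from_rotvec(s['ee_rot']).as_matrix()[:,2])
cap('wrist','w2.png')"
```

```text
time_s: 3.25
tool_pos: [0.4752, 0.2132, 0.1064]
ee_rot: [0.569, 3.081, 0.006]
force: [0.4, 0.6, -0.1]
width: 0.0854
3.25 [0.4752 0.2132 0.1064] [0.569 3.081 0.006] F [ 0.44  0.58 -0.08] T [-0.01 -0.    0.04] w 0.0854 q [ 0.27  0.58  1.77 -0.    0.78 -0.93]
[-0.06076463 -0.01364785 -0.12821213] [ 0.00881892  0.00227062 -0.99995853]
```

View pics/w2.png

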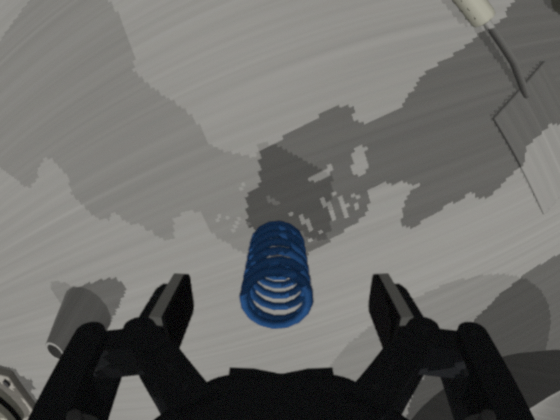

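```bash
python3 -m pendant '[{"fingers":100,"linear":[-0.05,-0.01,-0.12],"turn":[-0.02,0.07,0]},{"fingers":100,"linear":[0,0,0],"turn":[0,0,0]},{"fingers":100,"linear":[0,0,0],"turn":[0,0,0]}]'
python3 -c "
from h import *
s=st(); print((np.array([.4722,.2125,.100])-s['tool_pos'])/.05, R.from_rotvec(s['ee_rot']).as_matrix()[:,2])"
```

```text
time_s: 3.6
tool_pos: [0.4733, 0.2129, 0.1016]
ee_rot: [0.57, 3.086, 0.002]
force: [-0.2, 0.3, -0.3]
width: 0.0854
3.6 [0.4733 0.2129 0.1016] [5.700e-01 3.086e+00 2.000e-03] F [-0.23  0.28 -0.29] T [ 0.   -0.05 -0.04] w 0.0854 q [ 0.28  0.58  1.78 -0.    0.77 -0.93]
[-0.02178174 -0.00784487 -0.03162391] [ 3.87993257e-03  8.33279856e-04 -9.99992126e-01]
```

Aligned to about 1 mm, so I'll close the fingers.

```bash
python3 -m pendant '[{"fingers":60,"linear":[-0.02,-0.01,0],"turn":[0,0.03,0]},{"fingers":30,"linear":[0,0,0],"turn":[0,0,0]},{"fingers":30,"linear":[0,0,0],"turn":[0,0,0]},{"fingers":25,"linear":[0,0,0],"turn":[0,0,0]},{"fingers":20,"linear":[0,0,0],"turn":[0,0,0]},{"fingers":20,"linear":[0,0,0],"turn":[0,0,0]},{"fingers":20,"linear":[0,0,0],"turn":[0,0,0]},{"fingers":20,"linear":[0,0,0],"turn":[0,0,0]}]' 40
python3 -c "
from h import *
s=st(); print(R.from_rotvec(s['ee_rot']).as_matrix().round(3))
cap('wrist','w3.png')"
```

```text
time_s: 4.4
tool_pos: [0.4723, 0.2124, 0.102]
ee_rot: [0.571, 3.089, 0.002]
force: [-0.1, 0.2, -0.7]
width: 0.0326
4.4 [0.4723 0.2124 0.102 ] [5.710e-01 3.089e+00 2.000e-03] F [-0.12  0.25 -0.65] T [-0.04 -0.05 -0.03] w 0.0326 q [ 0.27  0.58  1.78  0.    0.78 -0.93]
[[-0.934  0.357  0.001]
 [ 0.357  0.934  0.001]
 [-0.001  0.001 -1.   ]]
```

View pics/w3.png

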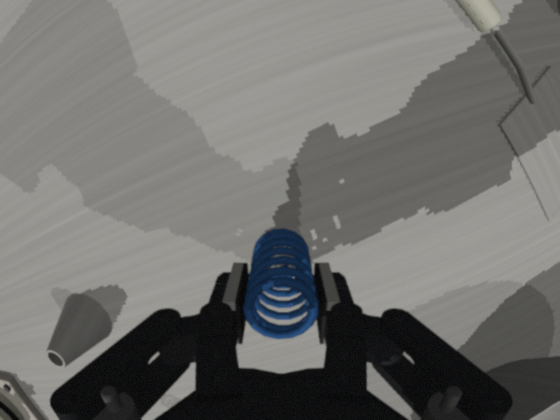

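Gripped at 32.6 mm opening. I'll lift and take the wrist camera over the stand.

```bash
python3 -m pendant '[{"fingers":20,"linear":[0,0,0.5],"turn":[0,0,0]},{"fingers":20,"linear":[0,0,0.8],"turn":[0,0,0]},{"fingers":20,"linear":[0,0,0.8],"turn":[0,0,0]},{"fingers":20,"linear":[0.2,-0.5,0.6],"turn":[0,0,0]},{"fingers":20,"linear":[0.33,-0.86,0.1],"turn":[0,0,0]},{"fingers":20,"linear":[0.33,-0.86,0],"turn":[0,0,0]},{"fingers":20,"linear":[0.33,-0.86,0],"turn":[0,0,0]},{"fingers":20,"linear":[0.33,-0.86,0],"turn":[0,0,0]},{"fingers":20,"linear":[0.33,-0.86,0],"turn":[0,0,0]},{"fingers":20,"linear":[0.33,-0.86,0],"turn":[0,0,0]},{"fingers":20,"linear":[0,0,0],"turn":[0,0,0]},{"fingers":20,"linear":[0,0,0],"turn":[0,0,0]}]'
python3 -c "
from h import *
s=st(); print((np.array([.638,-.218,.25])-s['tool_pos'])/.05, R.from_rotvec(s['ee_rot']).as_matrix()[:,2])"
```

```text
time_s: 5.65
tool_pos: [0.581, -0.0824, 0.2463]
ee_rot: [-0.566, -3.09, 0.002]
force: [-0.2, 0.1, -1.0]
width: 0.0328
5.65 [ 0.581  -0.0824  0.2463] [-5.66e-01 -3.09e+00  2.00e-03] F [-0.22  0.11 -0.98] T [ 0.08 -0.01 -0.01] w 0.0328 q [-0.27  0.5   1.43 -0.    1.21 -1.48]
[ 1.14052836 -2.71229139  0.07495244] [-7.48397045e-04 -9.52065252e-04 -9.99999267e-01]
```

```bash
python3 -m pendant '[{"fingers":20,"linear":[0.33,-0.8,0.05],"turn":[0,0,0]},{"fingers":20,"linear":[0.33,-0.8,0],"turn":[0,0,0]},{"fingers":20,"linear":[0.33,-0.8,0],"turn":[0,0,0]},{"fingers":20,"linear":[0,0,0],"turn":[0,0,0]},{"fingers":20,"linear":[0,0,0],"turn":[0,0,0]}]'
python3 -c "
from h import *
s=st(); print((np.array([.638,-.218,.25])-s['tool_pos'])/.05, R.from_rotvec(s['ee_rot']).as_matrix().round(3))
c=cap('wrist','w4.png')
p=proj(c,[.5605,-.1885,.11]);print(p, proj(c,[.5605,-.1885,.04]))
u,v=p.astype(int);a=cv2.imread('pics/w4.png')[v-40:v+40,u-40:u+40]
cv2.imwrite('pics/w4c.png',cv2.resize(cv2.convertScaleAbs(a,alpha=1.4),None,fx=7,fy=7,interpolation=cv2.INTER_CUBIC))
"
```

```text
time_s: 6.15
tool_pos: [0.6306, -0.1996, 0.2475]
ee_rot: [-0.554, -3.087, -0.002]
force: [-1.0, 0.8, -0.0]
width: 0.0325
6.15 [ 0.6306 -0.1996  0.2475] [-5.540e-01 -3.087e+00 -2.000e-03] F [-1.03  0.84 -0.03] T [ 0.02  0.04 -0.  ] w 0.0325 q [-0.42  0.64  1.18 -0.    1.32 -1.64]
[ 0.1488665  -0.36878194  0.0500703 ] [[-0.938  0.348 -0.005]
 [ 0.348  0.938  0.002]
 [ 0.005  0.    -1.   ]]
[258.64383044 128.72395145] [264.16591072 123.41554071]
```

View pics/w4.png

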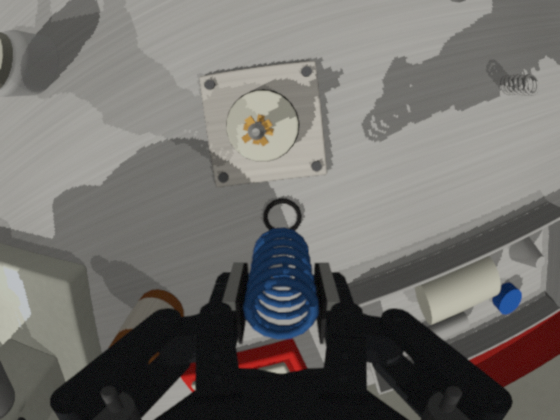

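View pics/w4c.png

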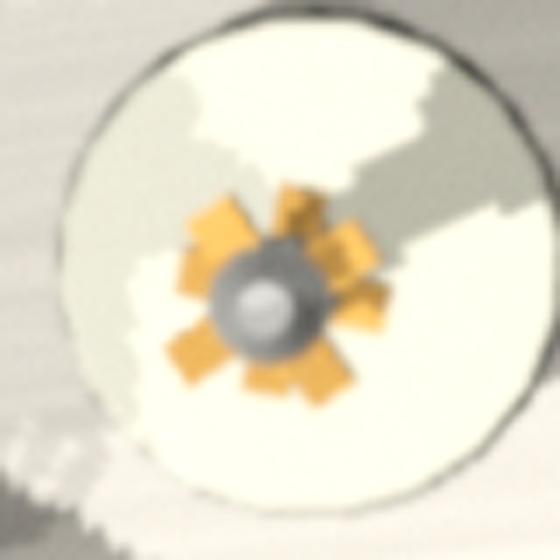

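The stand's disc is near (262,124) and the rod tip near (256,131), with both lug rings visible. In the crop the upper lugs' ends are at about (220,225), (195,350), (330,380), (350,250).

Run:
```python
from h import *
c=cap('wrist')
f=lambda x,y:(218+x/7-.5,88+y/7-.5)
for nm,z,pts in [('up',.101,[(220,225),(190,352),(330,382),(355,248)]),('low',.083,[(194,272),(300,203),(370,306),(266,382)])]:
    P=np.array([onz(c,*f(*p),z) for p in pts]);m=P.mean(0);d=P-m
    a=np.degrees(np.arctan2(d[:,1],d[:,0]));print(nm,m.round(4),a.round(1),(a%90).round(1),np.hypot(d[:,0],d[:,1]).round(4))
print('tip',onz(c,*f(265,305),.108))
print('disc',onz(c,*f(311,261),.04))
```

```text
up [ 0.5614 -0.1911  0.101 ] [-166.4  -79.9   14.   102.9] [13.6 10.1 14.  12.9] [0.0089 0.0093 0.0094 0.0093]
low [ 0.5614 -0.1915  0.083 ] [-123.2  147.9   59.2  -31. ] [56.8 57.9 59.2 59. ] [0.0093 0.0093 0.0091 0.0097]
tip [ 0.56111992 -0.19127877  0.108     ]
disc [ 0.56080249 -0.19081188  0.04      ]
```

Run:
```python
from h import *
c=cap('wrist','w5.png')
s=c['state'];M=R.from_rotvec(s['ee_rot']).as_matrix();T=np.array(s['tool_pos'])
a=cv2.imread('pics/w5.png')[215:345,225:340]
cv2.imwrite('pics/w5c.png',cv2.resize(cv2.convertScaleAbs(a,alpha=1.6),None,fx=5,fy=5,interpolation=cv2.INTER_CUBIC))
h=cv2.cvtColor(c['pixels'],cv2.COLOR_RGB2HSV)
m=((h[...,0]>100)&(h[...,0]<125)&(h[...,1]>120)).astype(np.uint8); m[:220]=0;m[345:]=0;m[:,:230]=0;m[:,330:]=0
cn=max(cv2.findContours(m,cv2.RETR_EXTERNAL,cv2.CHAIN_APPROX_NONE)[0],key=cv2.contourArea)[:,0]
def tool(u,v,tz):
    o,d=ray(c,u,v);o=M.T@(o-T);d=M.T@d;return o+d*(tz-o[2])/d[2]
for tz in (.040,.042,.044):
    P=np.array([tool(u,v,tz) for u,v in cn if v>300])
    A=np.c_[2*P[:,:2],np.ones(len(P))];sol=np.linalg.lstsq(A,(P[:,:2]**2).sum(1),rcond=None)[0]
    print(tz,sol[:2],np.sqrt(sol[2]+sol[:2]@sol[:2]))
```

```text
0.04 [3.95331229e-03 3.42086992e-05] 0.015467299120398863
0.042 [2.50950044e-03 3.38723521e-05] 0.015748756287539464
0.044 [1.0656886e-03 3.3536005e-05] 0.016030213454680052
```

View pics/w5c.png

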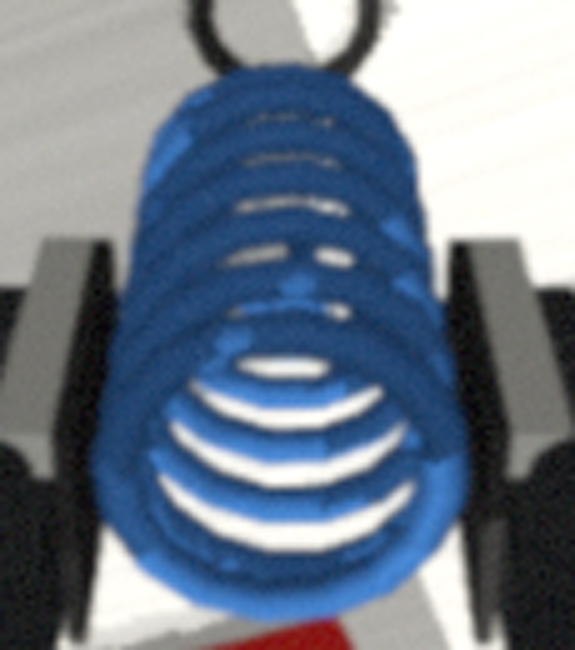

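Upper lugs sit at about 13° (mod 90) and lower ones at about 58°. The tang is at about +2°, so I need roughly −34° to clear the upper ring. I'll turn now and take a second wrist look at the rod from the new yaw.

```bash
python3 -m pendant '[{"fingers":20,"linear":[-0.08,-0.2,0],"turn":[0,0,-0.95]},{"fingers":20,"linear":[-0.08,-0.2,0],"turn":[0,0,-0.95]},{"fingers":20,"linear":[-0.08,-0.2,0],"turn":[0,0,-0.95]},{"fingers":20,"linear":[-0.08,-0.2,0],"turn":[0,0,-0.95]},{"fingers":20,"linear":[-0.08,-0.2,0],"turn":[0,0,-0.95]},{"fingers":20,"linear":[-0.08,-0.2,0],"turn":[0,0,-0.95]},{"fingers":20,"linear":[0,0,0],"turn":[0,0,0]},{"fingers":20,"linear":[0,0,0],"turn":[0,0,0]}]'
python3 -c "
from h import *
s=st(); M=R.from_rotvec(s['ee_rot']).as_matrix();print(M.round(3),np.degrees(np.arctan2(M[1,0],M[0,0])))
c=cap('wrist','w6.png')
p=proj(c,[.5613,-.191,.1]);print(p)
u,v=p.astype(int);print(u-40,v-40);a=cv2.imread('pics/w6.png')[v-40:v+40,u-40:u+40]
cv2.imwrite('pics/w6c.png',cv2.resize(cv2.convertScaleAbs(a,alpha=1.2),None,fx=7,fy=7,interpolation=cv2.INTER_CUBIC))
"
```

```text
time_s: 7.1
tool_pos: [0.6053, -0.2473, 0.251]
ee_rot: [-1.445, -2.785, -0.006]
force: [-0.2, -0.2, 0.1]
width: 0.0327
7.1 [ 0.6053 -0.2473  0.251 ] [-1.445 -2.785 -0.006] F [-0.25 -0.17  0.06] T [-0.01  0.05  0.  ] w 0.0327 q [-0.51  0.62  1.21  0.    1.32 -1.12]
[[-0.576  0.817 -0.002]
 [ 0.817  0.576  0.005]
 [ 0.006  0.001 -1.   ]] 125.17032829091598
[275.51980157 124.54568138]
235 84
```

View pics/w6c.png

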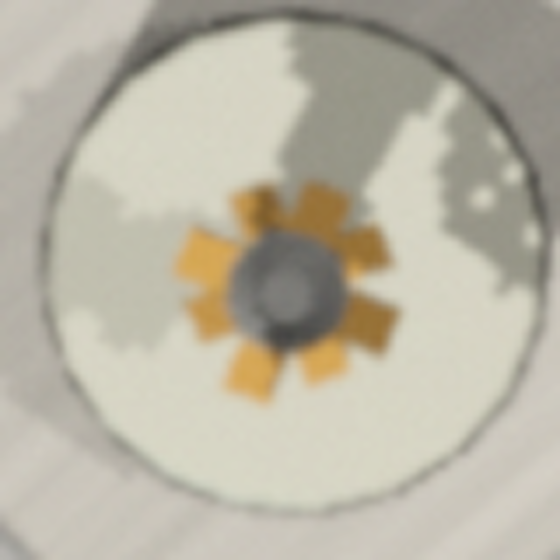

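Run:
```python
from h import *
c=cap('wrist')
f=lambda x,y:(235+x/7-.5,84+y/7-.5)
for nm,z,pts in [('up',.101,[(196,253),(325,200),(380,326),(249,382)]),('low',.083,[(204,318),(258,204),(374,247),(327,366)])]:
    P=np.array([onz(c,*f(*p),z) for p in pts]);m=P.mean(0);d=P-m
    a=np.degrees(np.arctan2(d[:,1],d[:,0]));print(nm,m.round(4),a.round(1),(a%90).round(1),np.hypot(d[:,0],d[:,1]).round(4))
print('tip',onz(c,*f(288,289),.108))
print('disc',onz(c,*f(295,263),.04))
```

```text
up [ 0.5615 -0.1912  0.101 ] [-167.5  102.8   13.8  -77.5] [12.5 12.8 13.8 12.5] [0.0095 0.0094 0.0095 0.0097]
low [ 0.5618 -0.1914  0.083 ] [-123.3  147.1   59.3  -31.3] [56.7 57.1 59.3 58.7] [0.0097 0.009  0.0094 0.0094]
tip [ 0.56139384 -0.1906884   0.108     ]
disc [ 0.56151277 -0.19106311  0.04      ]
```

Both looks agree: rod axis at (0.5614, −0.1912), lugs at 13° and 58°. The tang should now be at about −32°, so I'll centre the spring above the rod.

```bash
python3 -m pendant '[{"fingers":20,"linear":[-0.27,0.35,0],"turn":[-0.05,-0.02,0]},{"fingers":20,"linear":[-0.27,0.35,0],"turn":[0,0,0]},{"fingers":20,"linear":[-0.27,0.3,0],"turn":[0,0,0]},{"fingers":20,"linear":[0,0,0],"turn":[0,0,0]},{"fingers":20,"linear":[0,0,0],"turn":[0,0,0]}]'
python3 -c "
from h import *
s=st(); M=R.from_rotvec(s['ee_rot']).as_matrix();print(M[:,2].round(4),np.degrees(np.arctan2(M[1,0],M[0,0])),(np.array([.5614,-.1912,.22])-s['tool_pos'])/.05)"
```

```text
time_s: 7.7
tool_pos: [0.5646, -0.1928, 0.251]
ee_rot: [1.431, 2.795, 0.0]
force: [0.3, 1.0, -0.4]
width: 0.0329
7.7 [ 0.5646 -0.1928  0.251 ] [1.431 2.795 0.   ] F [ 0.3   1.02 -0.38] T [-0.02  0.04 -0.  ] w 0.0329 q [-0.46  0.52  1.4   0.    1.23 -1.08]
[ 1.1e-03 -4.0e-04 -1.0e+00] 125.7732889260499 [-0.06359259  0.03202743 -0.61971547]
```

```bash
python3 -m pendant '[{"fingers":20,"linear":[-0.06,0.03,-0.2],"turn":[0,0.01,0]},{"fingers":20,"linear":[0,0,-0.2],"turn":[0,0,0]},{"fingers":20,"linear":[0,0,-0.1],"turn":[0,0,0]},{"fingers":20,"linear":[0,0,0],"turn":[0,0,0]},{"fingers":20,"linear":[0,0,0],"turn":[0,0,0]}]'
python3 -c "
from h import *
s=st(); M=R.from_rotvec(s['ee_rot']).as_matrix();print(M[:,2].round(4),np.degrees(np.arctan2(M[1,0],M[0,0])),(np.array([.5614,-.1912,.22])-s['tool_pos'])/.05)
c=cap('scene');cr=c['pixels'][130:240,150:280]
cv2.imwrite('pics/s7.png',cv2.cvtColor(cv2.resize(cr,None,fx=6,fy=6,interpolation=cv2.INTER_CUBIC),cv2.COLOR_RGB2BGR)); cap('wrist','w7.png')
"
```

```text
time_s: 8.2
tool_pos: [0.5624, -0.1924, 0.2223]
ee_rot: [-1.431, -2.796, 0.001]
force: [0.7, -0.3, -0.3]
width: 0.0324
8.2 [ 0.5624 -0.1924  0.2223] [-1.431e+00 -2.796e+00  1.000e-03] F [ 0.71 -0.29 -0.34] T [-0.04  0.01  0.04] w 0.0324 q [-0.46  0.54  1.44 -0.    1.16 -1.08]
[-8.e-04 -2.e-04 -1.e+00] 125.80517545255877 [-0.02030402  0.02416456 -0.0467626 ]
```

View pics/s7.png

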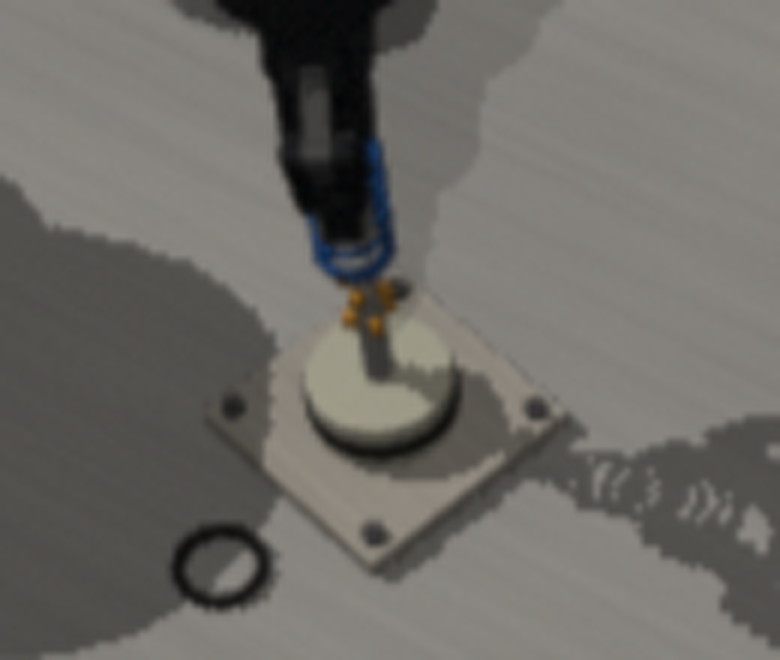

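View pics/w7.png

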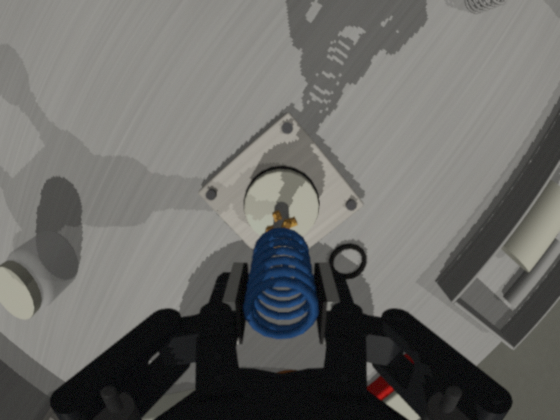

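Spring, rod tip and disc line up in both views (in the scene crop the spring end at (355,265) sits right above the lugs at (370,305)). Descending gently past the upper ring.

```bash
python3 -m pendant '[{"fingers":20,"linear":[-0.02,0.02,-0.08],"turn":[0,0,0]},{"fingers":20,"linear":[0,0,-0.08],"turn":[0,0,0]},{"fingers":20,"linear":[0,0,-0.05],"turn":[0,0,0]},{"fingers":20,"linear":[0,0,-0.05],"turn":[0,0,0]},{"fingers":20,"linear":[0,0,0],"turn":[0,0,0]},{"fingers":20,"linear":[0,0,0],"turn":[0,0,0]}]'
python3 -c "
from h import *
s=st(); M=R.from_rotvec(s['ee_rot']).as_matrix();print(M[:,2].round(4),np.degrees(np.arctan2(M[1,0],M[0,0])),(np.array([.5614,-.1912,.189])-s['tool_pos'])/.05)"
```

```text
time_s: 8.9
tool_pos: [0.5616, -0.1915, 0.2092]
ee_rot: [1.431, 2.796, -0.001]
force: [-0.2, 0.6, -0.8]
width: 0.033
8.9 [ 0.5616 -0.1915  0.2092] [ 1.431e+00  2.796e+00 -1.000e-03] F [-0.18  0.58 -0.84] T [-0.04  0.02 -0.09] w 0.033 q [-0.46  0.55  1.46 -0.    1.13 -1.08]
[ 9.0e-04 -1.1e-03 -1.0e+00] 125.80118799839039 [-0.00422271  0.00597658 -0.40396484]
```

```bash
python3 -m pendant '[{"fingers":20,"linear":[0,0,-0.08],"turn":[0,0,0]},{"fingers":20,"linear":[0,0,-0.08],"turn":[0,0,0]},{"fingers":20,"linear":[0,0,-0.08],"turn":[0,0,0]},{"fingers":20,"linear":[0,0,0],"turn":[0,0,0]},{"fingers":20,"linear":[0,0,0],"turn":[0,0,0]}]'
python3 -c "
from h import *
s=st(); M=R.from_rotvec(s['ee_rot']).as_matrix();print(M[:,2].round(4),np.degrees(np.arctan2(M[1,0],M[0,0])),(np.array([.5614,-.1912,.189])-s['tool_pos'])/.05)"
```

```text
time_s: 9.4
tool_pos: [0.5616, -0.1915, 0.1961]
ee_rot: [1.431, 2.796, -0.001]
force: [0.6, -0.0, -0.7]
width: 0.0325
9.4 [ 0.5616 -0.1915  0.1961] [ 1.431e+00  2.796e+00 -1.000e-03] F [ 0.64 -0.04 -0.7 ] T [-0.01  0.01  0.01] w 0.0325 q [-0.46  0.56  1.48 -0.    1.1  -1.08]
[ 8.e-04 -1.e-03 -1.e+00] 125.80242100138707 [-0.00406673  0.0055438  -0.14126711]
```

No upward push 7 mm below the upper lugs' top, so the tang is in the gap. Going on to z = 0.189.

```bash
python3 -m pendant '[{"fingers":20,"linear":[0,0,-0.07],"turn":[0,0,0]},{"fingers":20,"linear":[0,0,-0.06],"turn":[0,0,0]},{"fingers":20,"linear":[0,0,0],"turn":[0,0,0]},{"fingers":20,"linear":[0,0,0],"turn":[0,0,0]}]'
python3 -c "
from h import *
s=st(); M=R.from_rotvec(s['ee_rot']).as_matrix();print(M[:,2].round(4),np.degrees(np.arctan2(M[1,0],M[0,0])),(np.array([.5614,-.1912,.189])-s['tool_pos'])/.05)"
```

```text
time_s: 9.8
tool_pos: [0.5617, -0.1915, 0.1891]
ee_rot: [1.43, 2.795, -0.001]
force: [-0.4, -0.1, -1.2]
width: 0.033
9.8 [ 0.5617 -0.1915  0.1891] [ 1.430e+00  2.795e+00 -1.000e-03] F [-0.44 -0.08 -1.16] T [ 0.01 -0.    0.03] w 0.033 q [-0.46  0.57  1.48 -0.    1.08 -1.08]
[ 0.0011 -0.0012 -1.    ] 125.80477485857986 [-0.0056466   0.00603242 -0.00235111]
```

```bash
python3 -m pendant '[{"fingers":20,"linear":[0,0,0],"turn":[0,0,0.94]},{"fingers":20,"linear":[0,0,0],"turn":[0,0,0.94]},{"fingers":20,"linear":[0,0,0],"turn":[0,0,0.94]},{"fingers":20,"linear":[0,0,0],"turn":[0,0,0.94]},{"fingers":20,"linear":[0,0,0],"turn":[0,0,0]}]'
python3 -c "
from h import *
s=st(); M=R.from_rotvec(s['ee_rot']).as_matrix();print(M[:,2].round(4),np.degrees(np.arctan2(M[1,0],M[0,0])),(np.array([.5614,-.1912,.189])-s['tool_pos'])/.05)"
```

```text
time_s: 10.3
tool_pos: [0.5619, -0.1916, 0.1895]
ee_rot: [0.834, 3.026, -0.0]
force: [-1.5, -0.2, -0.6]
width: 0.0329
10.3 [ 0.5619 -0.1916  0.1895] [ 0.834  3.026 -0.   ] F [-1.46 -0.19 -0.55] T [-0.02  0.03 -0.04] w 0.0329 q [-0.46  0.57  1.48  0.    1.08 -1.49]
[ 0.0023 -0.001  -1.    ] 149.20260854297445 [-0.01008451  0.00786394 -0.01090695]
```

```bash
python3 -m pendant '[{"fingers":20,"linear":[-0.01,0.01,0],"turn":[0,0.02,0.9]},{"fingers":20,"linear":[0,0,0],"turn":[0,0,0.9]},{"fingers":20,"linear":[0,0,0],"turn":[0,0,0.9]},{"fingers":20,"linear":[0,0,0],"turn":[0,0,0.85]},{"fingers":20,"linear":[0,0,0],"turn":[0,0,0]}]'
python3 -c "
from h import *
s=st(); M=R.from_rotvec(s['ee_rot']).as_matrix();print(M[:,2].round(4),np.degrees(np.arctan2(M[1,0],M[0,0])),(np.array([.5614,-.1912,.189])-s['tool_pos'])/.05)"
```

```text
time_s: 10.8
tool_pos: [0.5616, -0.1912, 0.19]
ee_rot: [0.261, 3.129, -0.002]
force: [-0.2, -0.4, -0.5]
width: 0.0326
10.8 [ 0.5616 -0.1912  0.19  ] [ 2.610e-01  3.129e+00 -2.000e-03] F [-0.25 -0.43 -0.51] T [-0.07  0.06  0.02] w 0.0326 q [-0.46  0.57  1.48 -0.    1.08 -1.86]
[ 0.0013 -0.0011 -1.    ] 170.47899711872302 [-0.00316313 -0.00046899 -0.02095527]
```

Turned freely to the next gap. Now down past the lower ring (its top is reached at TCP z ≈ 0.185).

```bash
python3 -m pendant '[{"fingers":20,"linear":[0,0,-0.08],"turn":[0,0,0]},{"fingers":20,"linear":[0,0,-0.08],"turn":[0,0,0]},{"fingers":20,"linear":[0,0,-0.06],"turn":[0,0,0]},{"fingers":20,"linear":[0,0,0],"turn":[0,0,0]},{"fingers":20,"linear":[0,0,0],"turn":[0,0,0]}]'
python3 -c "
from h import *
s=st(); M=R.from_rotvec(s['ee_rot']).as_matrix();print(M[:,2].round(4),np.degrees(np.arctan2(M[1,0],M[0,0])),(np.array([.5614,-.1912,.189])-s['tool_pos'])/.05)"
```

```text
time_s: 11.3
tool_pos: [0.5614, -0.1911, 0.1777]
ee_rot: [0.277, 3.129, -0.001]
force: [-1.0, -0.2, -0.5]
width: 0.0326
11.3 [ 0.5614 -0.1911  0.1777] [ 2.770e-01  3.129e+00 -1.000e-03] F [-1.02 -0.23 -0.46] T [ 0.02 -0.02  0.02] w 0.0326 q [-0.46  0.59  1.5  -0.    1.06 -1.85]
[ 7.e-04 -9.e-04 -1.e+00] 169.89109457433645 [-0.00067842 -0.00166684  0.22531379]
```

```bash
python3 -m pendant '[{"fingers":20,"linear":[0,0,-0.1],"turn":[0,0,0]},{"fingers":20,"linear":[0,0,-0.1],"turn":[0,0,0]},{"fingers":20,"linear":[0,0,-0.1],"turn":[0,0,0]},{"fingers":20,"linear":[0,0,-0.1],"turn":[0,0,0]},{"fingers":20,"linear":[0,0,0],"turn":[0,0,0]},{"fingers":20,"linear":[0,0,0],"turn":[0,0,0]}]'
python3 -c "
from h import *
s=st(); M=R.from_rotvec(s['ee_rot']).as_matrix();print(M[:,2].round(4),np.degrees(np.arctan2(M[1,0],M[0,0])),(np.array([.5614,-.1912,.142])-s['tool_pos'])/.05)"
```

```text
time_s: 11.9
tool_pos: [0.5613, -0.1911, 0.1556]
ee_rot: [0.278, 3.129, -0.001]
force: [0.6, -0.4, -1.0]
width: 0.0326
11.9 [ 0.5613 -0.1911  0.1556] [ 2.780e-01  3.129e+00 -1.000e-03] F [ 0.57 -0.4  -0.99] T [ 0.05 -0.02 -0.01] w 0.0326 q [-0.46  0.61  1.52 -0.    1.01 -1.85]
[ 2.e-04 -6.e-04 -1.e+00] 169.84214325798925 [ 0.00196487 -0.00271342 -0.27115495]
```

```bash
python3 -m pendant '[{"fingers":20,"linear":[0,0,-0.1],"turn":[0,0,0]},{"fingers":20,"linear":[0,0,-0.07],"turn":[0,0,0]},{"fingers":20,"linear":[0,0,-0.06],"turn":[0,0,0]},{"fingers":20,"linear":[0,0,0],"turn":[0,0,0]},{"fingers":20,"linear":[0,0,0],"turn":[0,0,0]}]'
python3 -c "
from h import *
s=st(); print((np.array([.5614,-.1912,.142])-s['tool_pos'])/.05)"
```

```text
time_s: 12.4
tool_pos: [0.5615, -0.1912, 0.1433]
ee_rot: [0.278, 3.128, -0.001]
force: [-0.2, 0.2, -1.2]
width: 0.0324
12.4 [ 0.5615 -0.1912  0.1433] [ 2.780e-01  3.128e+00 -1.000e-03] F [-0.2   0.23 -1.16] T [ 0.04 -0.02  0.03] w 0.0324 q [-0.46  0.63  1.53 -0.    0.98 -1.85]
[-0.00107933 -0.00084919 -0.02649984]
```

```bash
python3 -m pendant '[{"fingers":20,"linear":[0,0,-0.05],"turn":[0,0,0]},{"fingers":20,"linear":[0,0,0],"turn":[0,0,0]},{"fingers":20,"linear":[0,0,0],"turn":[0,0,0]}]'
python3 -c "
from h import *
st();cap('wrist','w8.png')
c=cap('scene');cr=c['pixels'][130:240,150:280]
cv2.imwrite('pics/s8.png',cv2.cvtColor(cv2.resize(cr,None,fx=6,fy=6,interpolation=cv2.INTER_CUBIC),cv2.COLOR_RGB2BGR))"
```

```text
time_s: 12.7
tool_pos: [0.5617, -0.1913, 0.1413]
ee_rot: [0.278, 3.128, -0.002]
force: [-0.2, -0.7, -0.1]
width: 0.0328
12.7 [ 0.5617 -0.1913  0.1413] [ 2.780e-01  3.128e+00 -2.000e-03] F [-0.16 -0.68 -0.06] T [ 0.11  0.05 -0.01] w 0.0328 q [-0.46  0.63  1.53 -0.    0.98 -1.85]
```

View pics/s8.png

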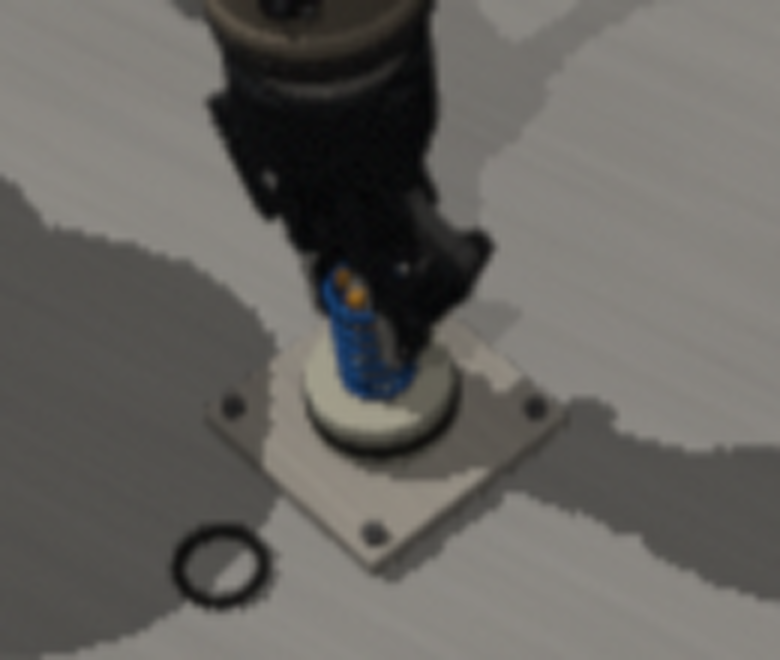

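View pics/w8.png

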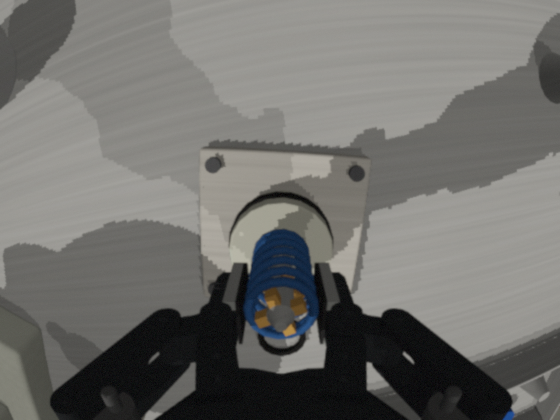

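The spring is around the rod with its bottom at the disc, and its top is concentric with the lugs in the wrist view at (282,312). I'll press another 2 mm to confirm contact.

```bash
python3 -m pendant '[{"fingers":20,"linear":[0,0,-0.05],"turn":[0,0,0]},{"fingers":20,"linear":[0,0,0],"turn":[0,0,0]},{"fingers":20,"linear":[0,0,0],"turn":[0,0,0]}]'
python3 -c "
from h import *
st()"
```

```text
time_s: 13.1
tool_pos: [0.5618, -0.1913, 0.139]
ee_rot: [0.278, 3.127, -0.002]
force: [-1.0, -0.4, 2.3]
width: 0.0327
13.1 [ 0.5618 -0.1913  0.139 ] [ 2.780e-01  3.127e+00 -2.000e-03] F [-0.95 -0.44  2.29] T [ 0.09  0.16 -0.01] w 0.0327 q [-0.46  0.63  1.53 -0.    0.97 -1.85]
```

The push rises smoothly to 2.3 N at the expected height, so it is seated. I'll relax the push and release.

```bash
python3 -m pendant '[{"fingers":20,"linear":[0,0,0.05],"turn":[0,0,0]},{"fingers":20,"linear":[0,0,0],"turn":[0,0,0]},{"fingers":45,"linear":[0,0,0],"turn":[0,0,0]},{"fingers":50,"linear":[0,0,0],"turn":[0,0,0]},{"fingers":60,"linear":[0,0,0],"turn":[0,0,0]},{"fingers":70,"linear":[0,0,0],"turn":[0,0,0]},{"fingers":70,"linear":[0,0,0],"turn":[0,0,0]},{"fingers":70,"linear":[0,0,0],"turn":[0,0,0]}]'
python3 -c "
from h import *
st();cap('wrist','w9.png')"
```

```text
time_s: 13.9
tool_pos: [0.5619, -0.1913, 0.1415]
ee_rot: [0.278, 3.127, -0.002]
force: [-0.2, -0.3, 1.0]
width: 0.0599
13.9 [ 0.5619 -0.1913  0.1415] [ 2.780e-01  3.127e+00 -2.000e-03] F [-0.17 -0.29  1.  ] T [ 0.06  0.07 -0.01] w 0.0599 q [-0.46  0.63  1.53 -0.    0.98 -1.85]
```

View pics/w9.png

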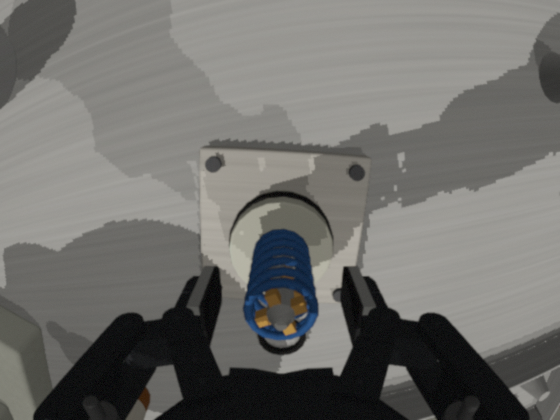

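Fingers are clear on both sides. I'll lift straight up.

```bash
python3 -m pendant '[{"fingers":80,"linear":[0,0,0.2],"turn":[0,0,0]},{"fingers":80,"linear":[0,0,0.5],"turn":[0,0,0]},{"fingers":80,"linear":[0,0,0.7],"turn":[0,0,0]},{"fingers":80,"linear":[0,0,0.7],"turn":[0,0,0]},{"fingers":80,"linear":[0.5,0,0.3],"turn":[0,0,0]},{"fingers":80,"linear":[0.6,-0.1,0],"turn":[0,0,0]},{"fingers":80,"linear":[0.4,-0.1,0],"turn":[0,0,0]},{"fingers":80,"linear":[0,0,0],"turn":[0,0,0]},{"fingers":80,"linear":[0,0,0],"turn":[0,0,0]}]'
python3 -c "
from h import *
st();c=cap('wrist','w10.png');p=proj(c,[.5614,-.1912,.1]);print(p)
u,v=p.astype(int);print(u-40,v-40);a=cv2.imread('pics/w10.png')[v-40:v+40,u-40:u+40]
cv2.imwrite('pics/w10c.png',cv2.resize(cv2.convertScaleAbs(a,alpha=1.4),None,fx=7,fy=7,interpolation=cv2.INTER_CUBIC))
h=cv2.cvtColor(c['pixels'],cv2.COLOR_RGB2HSV)
m=((h[...,0]>100)&(h[...,0]<125)&(h[...,1]>120)).astype(np.uint8); m[v+40:]=0;m[:v-40]=0
cn=max(cv2.findContours(m,cv2.RETR_EXTERNAL,cv2.CHAIN_APPROX_NONE)[0],key=cv2.contourArea)[:,0]
P=np.array([onz(c,u,v,.098)[:2] for u,v in cn],np.float32); print(cv2.minEnclosingCircle(P))
c=cap('scene','s10f.png');cr=c['pixels'][130:240,150:280]
cv2.imwrite('pics/s10.png',cv2.cvtColor(cv2.resize(cr,None,fx=6,fy=6,interpolation=cv2.INTER_CUBIC),cv2.COLOR_RGB2BGR))
"
```

```text
time_s: 14.85
tool_pos: [0.6373, -0.2007, 0.2736]
ee_rot: [0.278, 3.123, -0.004]
force: [-0.1, 0.3, 0.5]
width: 0.0687
14.85 [ 0.6373 -0.2007  0.2736] [ 0.278  3.123 -0.004] F [-0.1   0.33  0.55] T [0.07 0.05 0.02] w 0.0687 q [-0.42  0.63  1.13 -0.    1.37 -1.81]
[275.62880926 113.68561867]
235 73
((0.5621066689491272, -0.19145669043064117), 0.015490217134356499)
```

View pics/w10c.png

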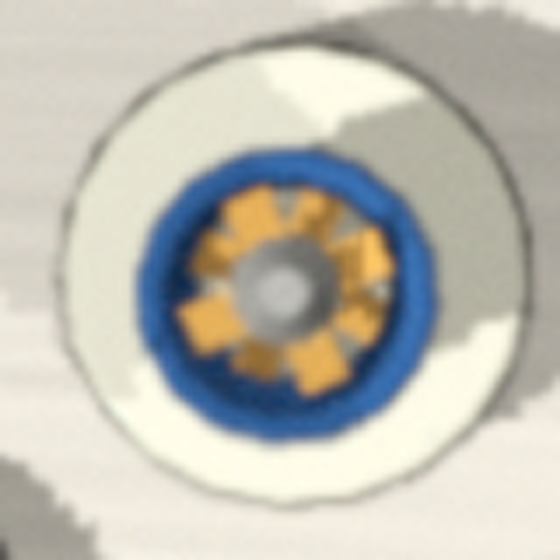

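View pics/s10.png

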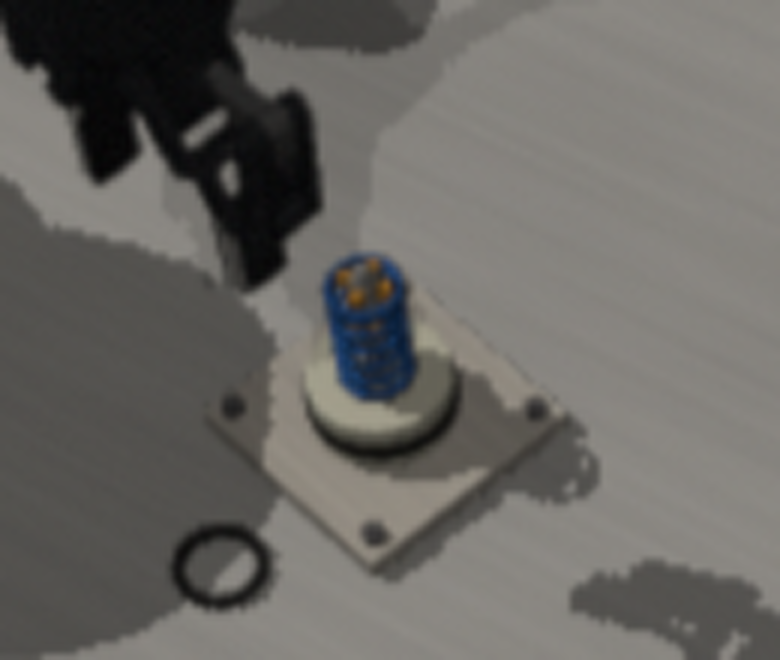

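View pics/s10f.png

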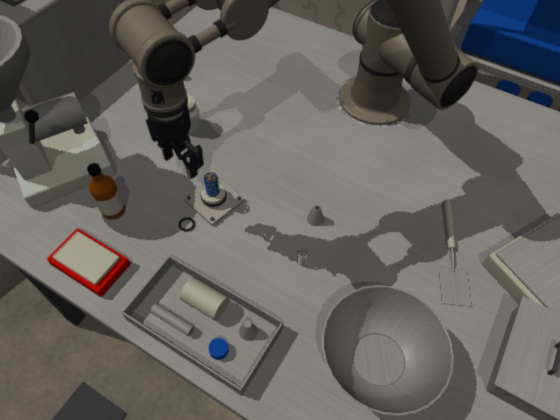

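The spring stands upright on the disc, with its base at (375,385) in the crop, and nothing else has moved. I'll check its top height from two views, then hand in.

Run:
```python
from h import *
w=cap('wrist'); s=cap('scene')
print(tri([ray(w,235+287/7-.5,73+294/7-.5),ray(s,150+366/6-.5,130+286/6-.5)]))
print(proj(s,[.5614,-.1912,.1]),proj(s,[.5614,-.1912,.11]))
st(); print(robot.finish_job())
```

```text
(array([ 0.56097655, -0.19064499,  0.09804008]), [np.float64(0.0009634842570062644), np.float64(0.0009634842570062758)])
[209.7159306  176.71606691] [209.28593193 174.08767159]
15.05 [ 0.6369 -0.2007  0.2735] [ 0.279  3.123 -0.004] F [-0.34  1.17 -0.45] T [ 0.01  0.01 -0.07] w 0.0687 q [-0.42  0.63  1.13 -0.    1.37 -1.81]
the job is handed in; nothing more can be done
None
```

The blue spring stands home on the white disc, released, with the gripper clear. I handed the job in at about 15 s.

I gripped it, turned it about −34° and lowered it past the upper lugs. A turn of about +44° took it past the lower ring. The tang never snagged. I pressed only until the wrist read 2.3 N upward, then backed off and let go.

**Last checks:**
- **Height:** two views put the spring's top at 98 mm, against 100 mm expected for a spring resting fully on the disc.
- **Position:** the spring is within about 1 mm of the rod's axis.
- **Other things on the table:** they look unmoved in the last scene picture. I checked this by eye only.

**Disagreement:** the fixed cameras and the wrist camera differed by about 2.5 mm on where the rod stands. I used the wrist's value, since two looks from different angles agreed, and the spring went down freely there.

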